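# Push the machine vice home into its angle stop

### The arm

A 6-joint arm with a two-finger parallel gripper is mounted at the origin on a cart in front of the work surface, level with it; the furniture and walls round the work are solid. World frame = base frame: x ahead of the robot, y to its left, z up, the work surface at z = 0. Lengths are in m, angles in rad, forces in N, time in s.
With the tool pointing down it reaches from about 0.35 to 0.875 m from the base axis. Payload 15.5 kg.
Tool frame: the origin (TCP) lies at the centre of the arm's flange, where the gripper is bolted on; the fingertips stand 173 mm ahead of it and the grasp point (between the pads) lies 155 mm ahead of it; z points along the fingers, x is the direction in which the jaws open and shut, and the axes are right-handed (so a half turn about z gives the same grasp; the last joint's range is limited). The gripper opens to 85 mm and grips with 20 to 120 N. Pads are 22 mm wide; open, the fingers measure 114 mm over their backs; the gripper's body (76 mm by 85 mm) begins 54 mm behind the grasp point. The pads swing forward as they close: fully open they stand 13 mm farther back than shut.
Start: joints at [1.234, 0.494, 1.345, -0, 1.302, -0.096], TCP at [0.15, 0.607, 0.405] pointing down, gripper open.
Joint ranges: [-2.91, 2.91], [-0.82, 2.16], [0.22, 2.67], [-1.22, 4.37], [0.12, 2.79], [-3.08, 3.08]. Speed limits (rad/s): [1.89, 1.89, 2.57, 3.01, 3.01, 3.01].

### API

Orientations are given as a unit quaternion [x, y, z, w].
In Python, from rig import read_state, snapshot, camera_model, arm gives the robot as it stands.
- The arm moves only by the shell command python3 -m jog 'ROWS'. ROWS is JSON, a list of rows, each a list of 7 numbers: the shift along the tool's x, y, z in mm, then the turn, a rotation vector about the tool's x, y, z in rad, then the opening, from 0 (shut) to 1 (fully open). A call has 1 to 20 rows; each row shifts and turns the pose as measured when the row begins, along the tool's axes as they then stand; what a row does not reach is not made up. A row lasts 1/10 s, in which the tool goes at most 50 mm and 8.59 degrees, less where a joint would pass 70% of its speed; a pose out of reach is approached as far as the arm can. A call is refused whole if a number of a shift passes 50 or a number of a turn 0.15, either way. A call with a gripper value outside its range is refused whole. The fingers move at their own pace and stop on an object; the grip force is fixed at half the most. Time passes only in rows, so rows that do not move let the fingers close. It gives the time, the measured TCP pose, the force and the opening at its end, in the units of the state.
- read_state(): the state, without advancing time (a new reading comes with each control period).
- snapshot(name): name is "side" or "top"; returns (picture, depth): 420x560x3 uint8, blue, green, red; 420x560 float32, m along the optical axis (not along the pixel's ray), 0 where there is no reading.
- camera_model(name): a dict with "vertical_fov" (degrees; the focal length in pixels is half the picture's height over the tangent of half this angle, whatever the lens; pixels are square), "cx", "cy" (the principal point, pixels), "R" (3x3) and "t" (3): a world point X has camera coordinates R X + t. Camera axes: x right, y down, z forward; pixel columns grow to the right and rows downward; lengths in m; the calibration is good to about 2 mm. A picture is of the moment at which its call begins. camera_model takes no time and is no camera call.
- arm.hand_in(): hands the job in, once; it reports no verdict.
The state is a dict: "time_s": time; "joints": joint angles; "qvel": joint speeds; "effort": joint torques, N m; "ee_pos": TCP position; "eef_rot": TCP orientation; "wrist_force": force on the tool from outside, world axes, zero at the start; "torque": the same for the moment, N m; "finger_gap": finger opening in m.
Only numpy, scipy, OpenCV 4.12 (cv2) and the standard library are available. Lean on these libraries where they do the work, as an engineer would, in place of code of your own. Each camera call takes 0.05 s, during which the arm holds its last target.

### The job

Set up the small blue machine vice for drilling: push it along the table with the fingers until it sits fully home in the steel angle stop, the long side of its base flat against the long leg and the jaw end of its base against the short leg, its handle pointing away from the short leg. Only push it: do not grip, lift or tip it, and leave the other things where they are.

Things in the scene. Friction and masses are not known exactly. Their poses are not given: they have to be found in the camera images.
- vice: blue machine vice, loose, upright, 62 x 146 x 42 mm (x, y, z), 0.6 to 1 kg. Origin under it at table height. Rectangular base plate 8 mm high, x -31..+31, y -73 (flat jaw end) to +52 mm; body above it 58 mm wide, y -68..+47, at least 20 mm high, 40 mm at the jaws. Handle at the +y end; jaw and handle do not move. At the start +y is within 0.35 rad of the stop's +y and the vice is clear of the stop.
- vice_spindle (a point): centre of the free end of the vice's handle spindle: at x = 0, y = +73, z = 31 mm of the vice. The spindle is 12 mm thick and runs along y; a crossbar along x (27 mm to each side, end knobs 8 mm thick) goes through it 6 mm short of this end. Pushing the vice along the table takes about 4 to 12 N.
- angle_stop: L-shaped steel angle stop fixed to the table, 20 mm high, legs 24 mm thick; screw heads stand 4 mm above it. Origin at the L's inner corner at table height. Long leg: inner face is the plane x = 0, y 0 to +202 mm. Short leg: inner face is the plane y = 0, x -4 to -96 mm. The vice belongs at x < 0, y > 0; fully home it is parallel to the stop with its origin at x = -31, y = +73 mm of this frame.
- push_handle (a point): not part of the job, an obstacle: the near upper corner of the table's own push handle, an upright steel tube frame fixed at the right edge of the table. The frame stands in the plane y = -0.355 m (25 mm thick), from x = 0.43 to 0.85 m, and its top is 0.38 m above the table: come to the work over it or round its near side.
- filler_column (a point): not part of the job, an obstacle: foot of the bottle filler's column left of the work, an upright square post 46 mm thick and 1.2 m high on a foot plate; keep the wrist and arm clear of it.
- seal_jar: clear jar with a black lid, 58 mm across, 56 mm high, loose, origin under its centre; a bystander, to be left alone
- tape_measure: tape measure standing on edge, 34 x 79 x 57 mm, loose, origin under its centre; a bystander, to be left alone
- spare_coil: black valve coil, 30 x 36 x 46 mm, loose, origin under its centre; a bystander, to be left alone

How it is judged:
By the outcome, as a careful person would: the job done as asked, in the order asked, and still so for the second after the job is handed in, with the robot touching nothing.
It also fails if it takes over 70 s, if anything falls off the work surface, if the arm or the gripper's body presses on something with over 40 N, if the wrist force passes 120 N, or if a joint passes its speed limit or range.

## Working session

There is one attempt and no reset: what is moved stays moved. The work goes in short steps, Python scripts to look and compute and a shell command to move; the robot and the scene stay as the last step left them, time stands still between calls to the robot, and variables do not carry over. Pictures are saved under pics/ and viewed, and the job is handed in when it is done.

```bash
ls; mkdir -p pics; cat > h.py <<'E'
import numpy as np, cv2
from rig import read_state, snapshot, camera_model, arm
def K(name):
    m=camera_model(name); f=210/np.tan(np.radians(m["vertical_fov"])/2); return f,m["cx"],m["cy"],np.array(m["R"]),np.array(m["t"]),m
def ray_plane(name,uv,z):
    f,cx,cy,R,t,_=K(name); uv=np.atleast_2d(uv).astype(float)
    d=np.c_[(uv[:,0]-cx)/f,(uv[:,1]-cy)/f,np.ones(len(uv))]@R
    o=-R.T@t
    return o+d*((z-o[2])/d[:,2])[:,None]
def cloud(name,depth):
    f,cx,cy,R,t,_=K(name); v,u=np.mgrid[0:420,0:560]
    P=np.stack([(u-cx)/f*depth,(v-cy)/f*depth,depth],-1)
    return (P-t)@R
def proj(name,X):
    f,cx,cy,R,t,_=K(name); c=np.atleast_2d(X)@R.T+t
    return np.c_[cx+f*c[:,0]/c[:,2],cy+f*c[:,1]/c[:,2]]
E
python3 - <<'E'
from h import *
for n in ("side","top"):
    p,d=snapshot(n); cv2.imwrite(f"pics/{n}0.png",p); np.save(f"{n}0.npy",d); print(n,camera_model(n), (d>0).mean())
s=read_state(); print(s)
E
```

```text
pics
side {'vertical_fov': 54.03290419785518, 'cx': 280.8806594174993, 'cy': 211.71363006247236, 'R': array([[-8.97899513e-01, -4.40200480e-01, -4.18594290e-05],
       [-2.59636436e-01,  5.29670550e-01, -8.07488718e-01],
       [ 3.55479093e-01, -7.25032859e-01, -5.89883012e-01]]), 't': array([0.50655177, 0.37103076, 0.83342073])} 0.9959863945578231
top {'vertical_fov': 54.95973541970623, 'cx': 273.1046908912975, 'cy': 207.64148453438446, 'R': array([[-0.01244595, -0.99977174,  0.01736552],
       [-0.99723377,  0.01113787, -0.07348985],
       [ 0.07327966, -0.01823213, -0.99714476]]), 't': array([-0.07419266,  0.59172499,  1.23950241])} 0.9961181972789116
{'time_s': 0.1, 'joints': array([ 1.23350442e+00,  4.94120124e-01,  1.34605083e+00, -3.78200186e-05,
        1.30248004e+00, -9.55085165e-02]), 'qvel': array([-0.00078635, -0.00061447, -0.00209772, -0.00093941,  0.00195518,
        0.00030297]), 'effort': array([ 3.94084564e-03, -8.83593893e+01, -3.84561574e+01, -8.44095439e-05,
        5.32783975e-03, -2.33754145e-05]), 'ee_pos': array([0.1496127 , 0.60669951, 0.40416656]), 'eef_rot': array([ 7.87218020e-01,  6.16674556e-01, -4.35970001e-04,  3.00467466e-04]), 'wrist_force': array([-8.96511138e-02, -2.78124336e-01, -2.51669813e-04]), 'torque': array([-0.00984686, -0.04735643,  0.05688239]), 'finger_gap': 0.08508684190463164}
```

View pics/side0.png

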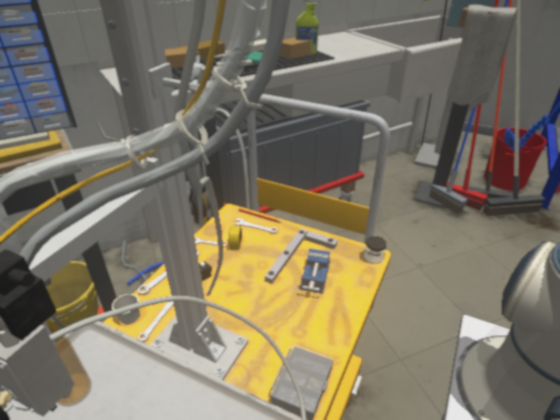

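View pics/top0.png

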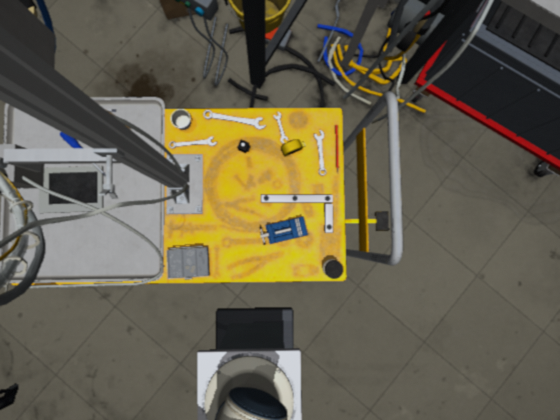

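The side view shows the vice at about (315,270) and the stop's corner near (303,235). In the top view the vice is at (285,230) with its handle to the left. The L's long leg runs along row 198, cols 262–333, and its short leg sits at col 329. The jar is at (334,267).

```bash
python3 - <<'E'
from h import *
p=cv2.imread("pics/top0.png"); d=np.load("top0.npy"); C=cloud("top",d)
print("tcp proj",proj("top",[[.15,.607,.405],[.15,.607,.23]]),proj("side",[[.15,.607,.405]]))
for n,uv in dict(colfoot=(185,180),jar=(334,267),tape=(291,146),coil=(243,146),vice=(285,230),longleg=(285,198),corner=(329,198),shortend=(329,230),handletop=(395,200),table=(240,260)).items(): print(n,C[uv[1],uv[0]].round(3))
crop=cv2.resize(p[180:285,230:370],None,fx=5.6,fy=5.6,interpolation=cv2.INTER_CUBIC); cv2.imwrite("pics/topc.png",crop)
s=cv2.imread("pics/side0.png"); cv2.imwrite("pics/sidec.png",cv2.resize(s[215:305,250:370],None,fx=6,fy=6,interpolation=cv2.INTER_CUBIC))
E
```

```text
tcp proj [[-53.48312814 410.16781645]
 [  1.7228593  380.32043971]] [[488.34635673 859.12559201]]
colfoot [0.676 0.187 0.055]
jar [ 0.407 -0.262  0.057]
tape [ 0.777 -0.138  0.059]
coil [0.781 0.01  0.047]
vice [ 0.52  -0.117  0.035]
longleg [ 0.621 -0.119  0.021]
corner [ 0.619 -0.257  0.024]
shortend [ 0.519 -0.255  0.019]
handletop [ 0.579 -0.352  0.373]
table [0.429 0.024 0.004]
```

View pics/topc.png

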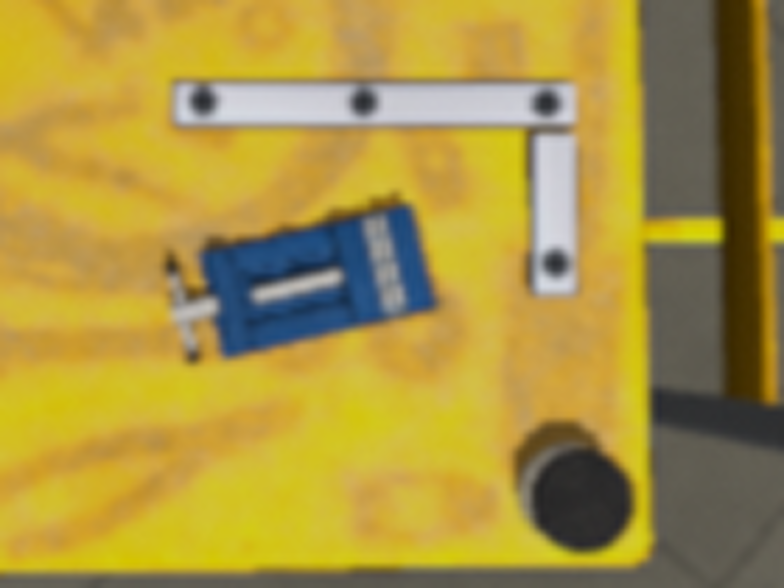

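View pics/sidec.png

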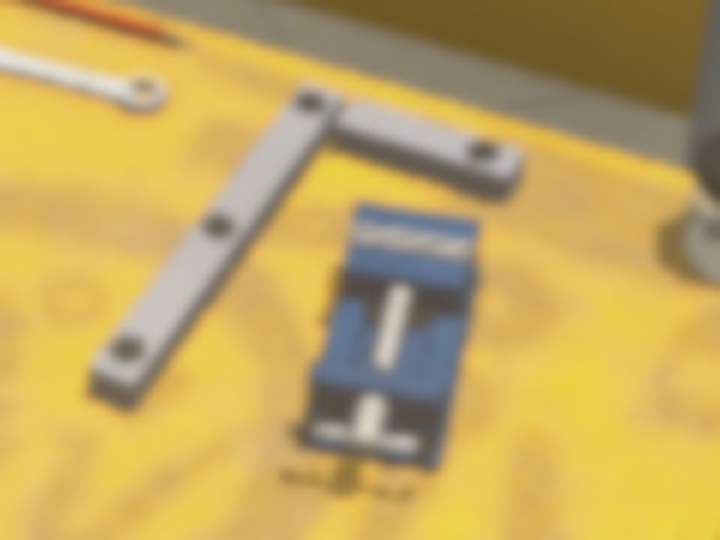

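```bash
cat >> h.py <<'E'
def boxrect(mask,name,z):
    c=max(cv2.findContours(mask.astype(np.uint8),cv2.RETR_EXTERNAL,cv2.CHAIN_APPROX_NONE)[0],key=cv2.contourArea)
    return c
def rect_world(P):
    (c,s,a)=cv2.minAreaRect((P[:,:2]*1000).astype(np.float32)); return c,s,a
def up(p,box,k=8):
    x0,y0,x1,y1=box; return cv2.resize(p[y0:y1,x0:x1],None,fx=k,fy=k,interpolation=cv2.INTER_CUBIC)
def unup(c,box,k=8):
    return (c.reshape(-1,2)+.5)/k-.5+np.array(box[:2])
def vice_pose(p,name="top",save=None):
    box=(230,180,370,285); q=up(p,box); hsv=cv2.cvtColor(q,cv2.COLOR_BGR2HSV)
    b=(cv2.inRange(hsv,(95,90,30),(130,255,255)))
    b=cv2.morphologyEx(b,cv2.MORPH_CLOSE,np.ones((25,25)))
    c=max(cv2.findContours(b,cv2.RETR_EXTERNAL,cv2.CHAIN_APPROX_NONE)[0],key=cv2.contourArea)
    if save:
        cv2.drawContours(q,[c],-1,(0,0,255),1); cv2.imwrite(save,cv2.resize(q,(784,588)))
    return unup(c,box)
E
python3 - <<'E'
from h import *
p=cv2.imread("pics/top0.png"); d=np.load("top0.npy"); C=cloud("top",d)
box=(230,180,370,285); q=up(p,box); hsv=cv2.cvtColor(q,cv2.COLOR_BGR2HSV)
m=cv2.inRange(hsv,(0,0,130),(180,60,255)); m=cv2.morphologyEx(m,cv2.MORPH_CLOSE,np.ones((31,31)))
vis=q.copy()
for c in cv2.findContours(m,cv2.RETR_EXTERNAL,cv2.CHAIN_APPROX_NONE)[0]:
    if cv2.contourArea(c)<3000: continue
    cv2.drawContours(vis,[c],-1,(0,0,255),2)
    P=ray_plane("top",unup(c,box),.02); r=rect_world(P); print("white",r,(cv2.boxPoints(r)).round(1).tolist())
c=vice_pose(p,save="pics/vm.png")
for z in (0.02,.03,.04):
    P=ray_plane("top",c,z); r=rect_world(P); print("vice",z,r,cv2.boxPoints(r).round(1).tolist())
cv2.imwrite("pics/sm.png",cv2.resize(vis,(784,588)))
E
```

```text
white ((529.4664916992188, -159.17300415039062), (52.71148681640625, 13.262065887451172), 12.510576248168945) [[502.29998779296875, -158.39999389648438], [505.20001220703125, -171.39999389648438], [556.5999755859375, -159.89999389648438], [553.7999877929688, -147.0]]
white ((573.2234497070312, -154.2418670654297), (225.59347534179688, 119.70442962646484), 89.05144500732422) [[511.5, -266.0], [631.2000122070312, -268.0], [634.9000244140625, -42.5], [515.2000122070312, -40.5]]
vice 0.02 ((519.2083740234375, -108.06973266601562), (58.08467483520508, 91.85301971435547), 12.523805618286133) [[480.8999938964844, -69.5], [500.79998779296875, -159.1999969482422], [557.5, -146.60000610351562], [537.5999755859375, -56.900001525878906]]
vice 0.03 ((519.0429077148438, -107.67390441894531), (57.623992919921875, 91.12444305419922), 12.523797988891602) [[481.0, -69.4000015258789], [500.79998779296875, -158.39999389648438], [557.0, -145.89999389648438], [537.2999877929688, -56.900001525878906]]
vice 0.04 ((518.8772583007812, -107.278076171875), (57.163272857666016, 90.3958969116211), 12.523804664611816) [[481.20001220703125, -69.4000015258789], [500.79998779296875, -157.60000610351562], [556.5999755859375, -145.1999969482422], [537.0, -57.0]]
```

View pics/sm.png

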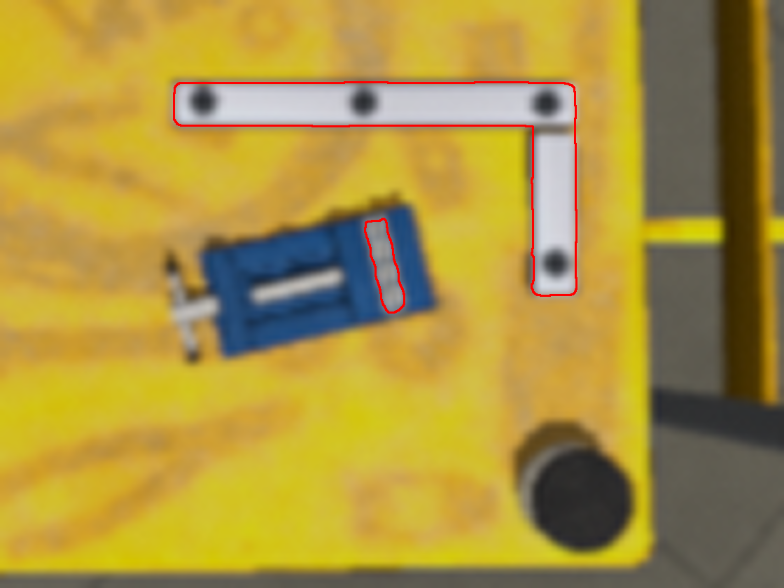

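View pics/vm.png

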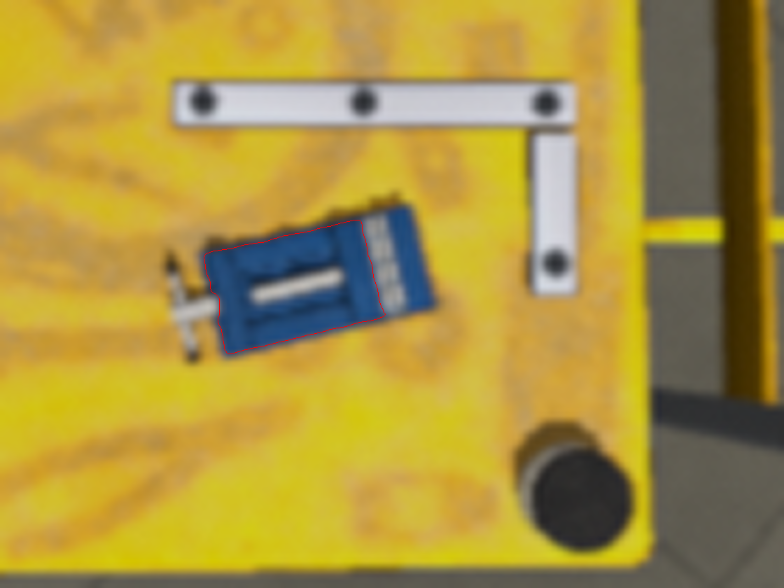

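The outlines fit. The stop measures 225.6 × 119.7 mm (226 × 120 expected) and the vice body 57.6 mm wide (58 expected). Next I'll check for obstacles along the approach path.

```bash
python3 - <<'E'
from h import *
M={}
for n in ("top","side"):
    C=cloud(n,np.load(f"{n}0.npy")); ok=np.load(f"{n}0.npy")>0
    P=C[ok]; P=P[(P[:,2]>.08)&(P[:,2]<1.4)&(P[:,0]>-.1)&(P[:,0]<1)&(abs(P[:,1])<.9)]
    for x,y,z in P:
        k=(int(np.floor(x*20)),int(np.floor(y*20))); a=M.setdefault(k,[]); a.append(z)
print("rows x (m) from 0.95 down, cols y from .85 to -.45; min/max z in dm")
for i in range(18,-3,-1):
    print("%5.2f"%(i/20)," ".join(("%2d-%2d"%(min(M[(i,j)])*10,max(M[(i,j)])*10) if len(M.get((i,j),[]))>2 else "  .  ") for j in range(17,-10,-1)))
print("y    "," ".join("%5.2f"%(j/20) for j in range(17,-10,-1)))
E
```

```text
rows x (m) from 0.95 down, cols y from .85 to -.45; min/max z in dm
 0.90   .     .     .     .     .     .     .     .     .     .     .     .     .     .     .     .     .     .     .     .     .     .     .     .     .     .     .  
 0.85   .     .     .     .     .     .     .     .     .     .    1- 1   .     .     .     .     .     .     .     .     .     .     .     .     .     .    1- 2   .  
 0.80   .     .     .     .     .     .     .     .     .    0- 1  0- 2   .    7- 7  7- 7   .     .     .     .     .     .     .     .     .     .    0- 3  0- 3   .  
 0.75   .     .     .     .     .     .     .     .     .     .     .     .     .    7- 8   .     .     .     .     .     .     .     .     .     .    0- 3  0- 3   .  
 0.70   .     .     .     .     .     .     .    4- 4  3- 4   .     .     .     .    0- 8  0- 6   .     .     .     .     .     .     .     .     .    0- 3  0- 3   .  
 0.65   .     .     .     .     .     .     .    2- 4  2- 4  4- 4  4- 4  4- 4  4- 4  0- 8  0- 9   .     .     .     .     .     .     .     .     .    0- 3  0- 3   .  
 0.60   .     .     .   
[... 1963 characters left out ...]
 .     .     .     .     .  
 0.00   .     .     .     .     .     .     .     .     .     .     .     .     .     .     .     .    0- 2   .     .    0- 0   .     .     .     .     .     .     .  
-0.05   .     .     .     .     .     .     .     .     .     .     .     .     .     .     .     .     .     .     .     .     .     .     .     .     .     .     .  
-0.10   .     .     .     .     .     .     .     .     .     .     .     .     .     .     .     .     .     .     .     .     .     .     .     .     .     .     .  
y      0.85  0.80  0.75  0.70  0.65  0.60  0.55  0.50  0.45  0.40  0.35  0.30  0.25  0.20  0.15  0.10  0.05  0.00 -0.05 -0.10 -0.15 -0.20 -0.25 -0.30 -0.35 -0.40 -0.45
```

```bash
python3 -m jog '[[-28,1,0,0,0,0,1],[-28,1,0,0,0,0,1],[-28,1,0,0,0,0,1],[-28,1,0,0,0,0,1],[-28,1,0,0,0,0,1],[-28,1,0,0,0,0,1],[-28,1,0,0,0,0,1],[-28,1,0,0,0,0,1],[-28,1,0,0,0,0,1],[0,0,0,0,0,-0.11,1],[0,0,0,0,0,-0.11,1]]'
```

```text
time_s: 1.2
ee_pos: [0.0948, 0.3483, 0.4012]
eef_rot: [0.713, 0.701, -0.003, 0.001]
wrist_force: [0.2, -0.2, 0.4]
finger_gap: 0.0855
```

```bash
python3 -m jog '[[-10,29,0,0,0,0,1],[-11,29,0,0,0,0,1],[-13,29,0,0,0,0,1],[-15,29,0,0,0,0,1],[-18,29,0,0,0,0,1],[-23,22,0,0,0,0,1],[-25,20,0,0,0,0,1],[-25,19,0,0,0,0,1],[-27,18,0,0,0,0,1],[-29,17,0,0,0,0,1],[-31,10,0,0,0,0,1],[-31,9,0,0,0,0,1],[-31,9,0,0,0,0,1],[-31,9,0,0,0,0,1],[-31,9,0,0,0,0,1]]'
```

```text
time_s: 2.7
ee_pos: [0.3875, -0.019, 0.4021]
eef_rot: [0.709, 0.705, -0.003, 0.001]
wrist_force: [1.0, 1.3, -0.3]
finger_gap: 0.0853
```

```bash
python3 -m jog '[[-32,16,0,0,0,0.011,1],[-32,16,0,0,0,0,1],[-32,14,0,0,0,0,1],[0,0,40,0,0,0,1],[0,0,40,0,0,0,1],[0,0,40,0,0,0,1],[0,0,40,0,0,0,1],[0,0,35,0,0,0,1],[0,0,4,0,0,0,1]]'; python3 - <<'E'
from h import *
s=read_state(); print(s["ee_pos"],s["wrist_force"])
for n in ("side","top"):
    p,d=snapshot(n); cv2.imwrite(f"pics/{n}1.png",p); np.save(f"{n}1.npy",d)
    b=(240,200,380,305) if n=="side" else (230,180,370,285)
    cv2.imwrite(f"pics/{n}1c.png",up(p,b,5))
E
```

```text
time_s: 3.6
ee_pos: [0.4354, -0.1272, 0.1981]
eef_rot: [0.715, 0.699, -0.002, 0.005]
wrist_force: [0.1, -1.0, -0.0]
finger_gap: 0.0851
[ 0.43536266 -0.12716171  0.19808504] [ 0.05601567 -0.9692297  -0.04877489]
```

View pics/side1c.png

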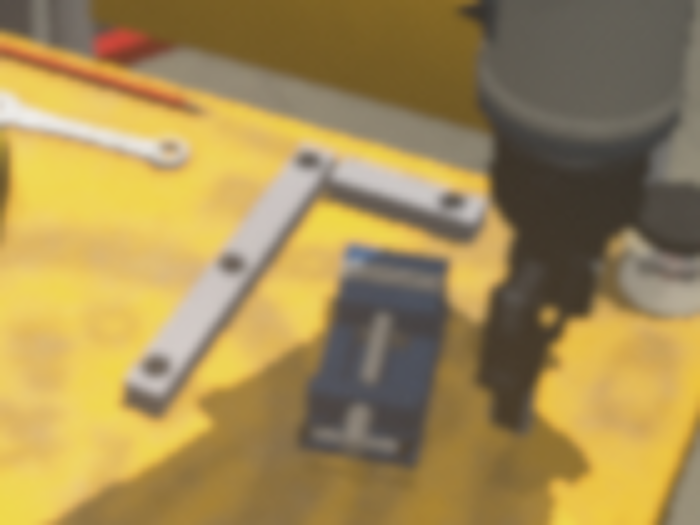

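View pics/top1c.png

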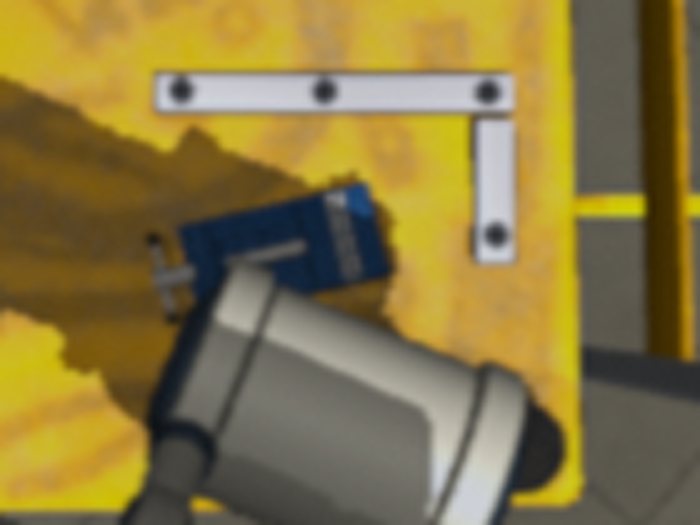

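The side view shows the fingertip at about px (342,285), still above the table and on the robot side of the vice. I'll read the tip height from depth.

```bash
python3 - <<'E'
from h import *
d=np.load("side1.npy"); C=cloud("side",d)
for v in range(262,292,2): print(v,[tuple((C[v,u]*1000).astype(int)) for u in (338,341,344)])
E
```

```text
262 [(np.int64(445), np.int64(-59), np.int64(132)), (np.int64(438), np.int64(-59), np.int64(135)), (np.int64(431), np.int64(-58), np.int64(139))]
264 [(np.int64(445), np.int64(-60), np.int64(125)), (np.int64(438), np.int64(-60), np.int64(128)), (np.int64(430), np.int64(-58), np.int64(132))]
266 [(np.int64(443), np.int64(-57), np.int64(122)), (np.int64(438), np.int64(-64), np.int64(118)), (np.int64(430), np.int64(-58), np.int64(126))]
268 [(np.int64(443), np.int64(-58), np.int64(115)), (np.int64(436), np.int64(-58), np.int64(118)), (np.int64(429), np.int64(-59), np.int64(119))]
270 [(np.int64(442), np.int64(-57), np.int64(109)), (np.int64(435), np.int64(-58), np.int64(111)), (np.int64(428), np.int64(-58), np.int64(114))]
272 [(np.int64(446), np.int64(-73), np.int64(87)), (np.int64(439), np.int64(-73), np.int64(90)), (np.int64(428), np.int64(-59), np.int64(108))]
274 [(np.int64(442), np.int64(-58), np.int64(96)), (np.int64(436), np.int64(-63), np.int64(94)), (np.int64(426), np.int64(-55), np.int64(105))]
276 [(np.int64(440), np.int64(-56), np.int64(92)), (np.int64(433), np.int64(-57), 
[... 360 characters left out ...]
4(443), np.int64(-72), np.int64(56)), (np.int64(436), np.int64(-73), np.int64(57)), (np.int64(430), np.int64(-80), np.int64(54))]
284 [(np.int64(442), np.int64(-72), np.int64(48)), (np.int64(435), np.int64(-73), np.int64(51)), (np.int64(429), np.int64(-77), np.int64(50))]
286 [(np.int64(452), np.int64(-111), np.int64(0)), (np.int64(445), np.int64(-114), np.int64(1)), (np.int64(429), np.int64(-80), np.int64(40))]
288 [(np.int64(450), np.int64(-105), np.int64(0)), (np.int64(442), np.int64(-105), np.int64(3)), (np.int64(436), np.int64(-110), np.int64(2))]
290 [(np.int64(447), np.int64(-97), np.int64(1)), (np.int64(440), np.int64(-100), np.int64(2)), (np.int64(434), np.int64(-105), np.int64(0))]
```

```bash
python3 -m jog '[[10,0,10,0,0,-0.006,1],[0,0,12,0,0,0,1],[0,0,11,0,0,0,1]]'; python3 -m jog '[[0,10,0,0,0,0,1],[0,10,0,0,0,0,1],[0,8,0,0,0,0,1],[0,8,0,0,0,0,1],[0,8,0,0,0,0,1],[0,8,0,0,0,0,1]]'; python3 - <<'E'
from h import *
s=read_state(); print(s["ee_pos"],s["wrist_force"])
for n in ("side","top"):
    p,d=snapshot(n); cv2.imwrite(f"pics/{n}2.png",p); np.save(f"{n}2.npy",d)
    b=(240,200,380,305) if n=="side" else (230,180,370,285)
    cv2.imwrite(f"pics/{n}2c.png",up(p,b,5))
E
```

```text
time_s: 4.0
ee_pos: [0.4384, -0.1173, 0.1702]
eef_rot: [0.713, 0.701, 0.0, 0.01]
wrist_force: [-0.0, 0.3, -0.0]
finger_gap: 0.0856
time_s: 4.6
ee_pos: [0.4943, -0.1178, 0.1709]
eef_rot: [0.713, 0.701, 0.0, 0.009]
wrist_force: [-8.5, -1.7, 0.8]
finger_gap: 0.0856
[ 0.49430191 -0.11784622  0.17088632] [-8.48518426 -1.7102989   0.79695017]
```

View pics/side2c.png

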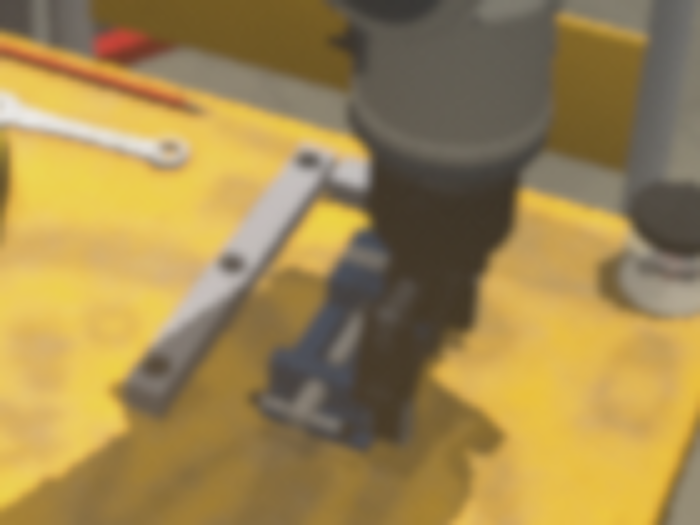

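View pics/top2c.png

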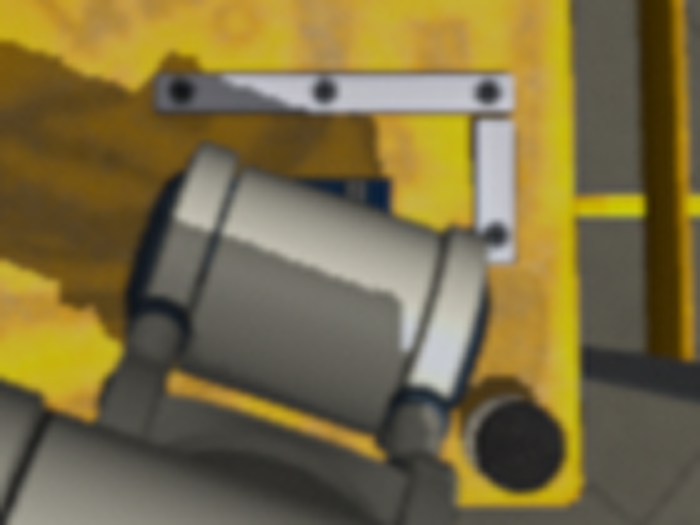

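The vice is squaring up in front of the fingers with 8.5 N on the wrist. I'll keep pushing until it is a few mm short of the long leg.

```bash
python3 -m jog '[[0,7,2,0,0,0,1],[0,7,2,0,0,0,1],[0,7,1,0,0,0,1],[0,7,0,0,0,0,1],[0,6,0,0,0,0,1]]';  python3 -m jog '[[0,-15,0,0,0,0,1],[0,-30,0,0,0,0,1],[0,-30,-20,0,0,0,1],[0,-30,-50,0,0,0,1]]'; python3 - <<'E'
from h import *
s=read_state(); print(s["ee_pos"],s["wrist_force"])
for n in ("side","top"):
    p,d=snapshot(n); cv2.imwrite(f"pics/{n}3.png",p); np.save(f"{n}3.npy",d)
    b=(240,200,380,305) if n=="side" else (230,180,370,285)
    cv2.imwrite(f"pics/{n}3c.png",up(p,b,5))
E
```

```text
time_s: 5.2
ee_pos: [0.5249, -0.1178, 0.1666]
eef_rot: [0.713, 0.701, -0.003, 0.004]
wrist_force: [-7.0, -0.6, 6.7]
finger_gap: 0.0855
time_s: 5.6
ee_pos: [0.4238, -0.1157, 0.2273]
eef_rot: [0.713, 0.701, -0.003, 0.004]
wrist_force: [1.0, -0.7, 2.5]
finger_gap: 0.0854
[ 0.42379023 -0.11574853  0.22729016] [ 0.9769199  -0.69803168  2.50435268]
```

View pics/side3c.png

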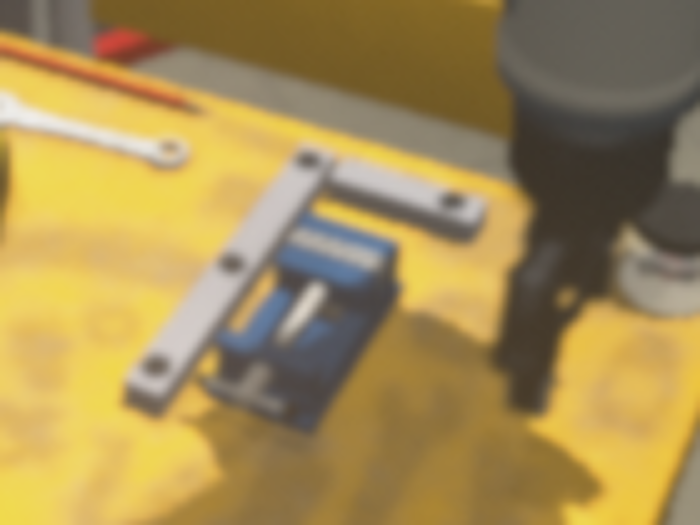

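View pics/top3c.png

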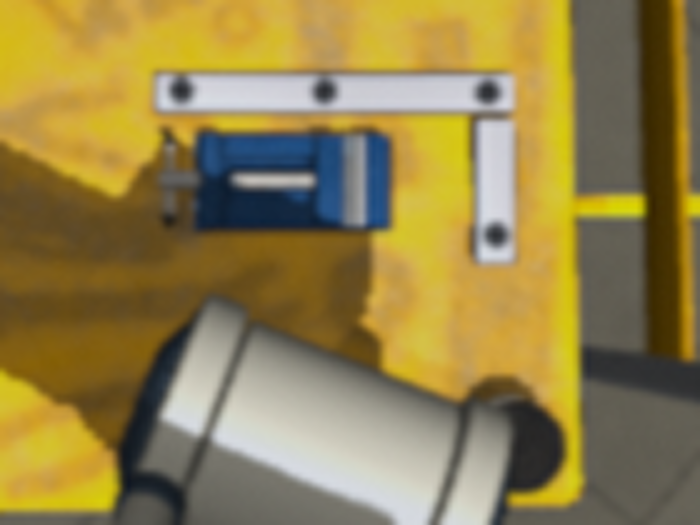

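The vice is now parallel to the long leg with a small gap (top px rows ~206–226, cols 269–308). Measuring where it is.

```bash
cat > mv.py <<'E'
from h import *
import sys
p=cv2.imread(sys.argv[1]); box=(230,180,370,285)
c=vice_pose(p,save=sys.argv[1].replace(".png","_m.png"))
o=np.array([607.6,-243.6]); ux=np.array([1,-.0164]); uy=np.array([.0164,1])
P=ray_plane("top",c,.03); r=rect_world(P); b=cv2.boxPoints(r)
print("rect",np.round(r[0],1),np.round(r[1],1),round(r[2],2)); print("stopframe corners",np.c_[(b-o)@ux,(b-o)@uy].round(1).tolist())
E
python3 mv.py pics/top3.png
```

```text
rect [ 564.3 -113.3] [90.7 57.9] 88.78
stopframe corners [[-74.6, 84.4], [-16.7, 84.1], [-16.2, 174.7], [-74.2, 175.0]]
```

View pics/top3_m.png

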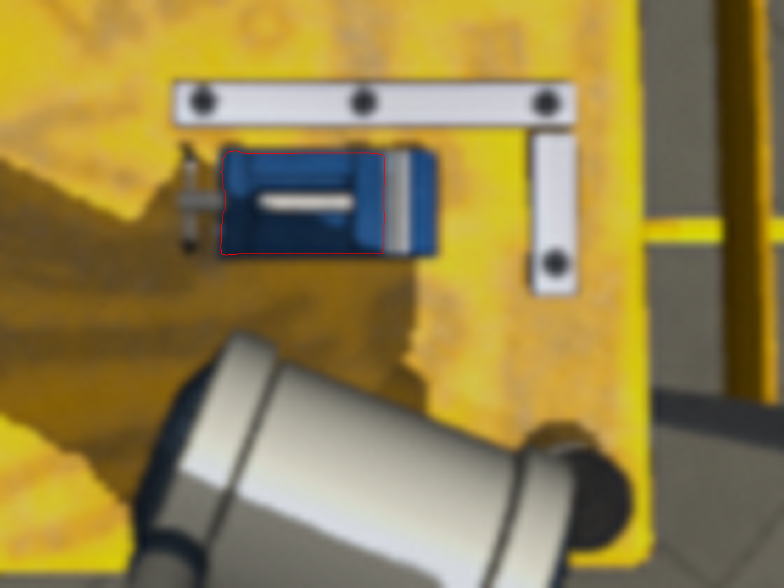

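The vice is parallel to the stop, with about 14 mm to go toward the long leg and 55 mm toward the short leg. I'll push it nearly to the long leg first.

```bash
python3 -m jog '[[0,10,30,0,0,0,1],[0,25,24,0,0,0,1],[0,25,0,0,0,0,1],[0,20,0,0,0,0,1],[0,12,0,0,0,0,1],[0,7,0,0,0,0,1],[0,6,0,0,0,0,1],[0,5,0,0,0,0,1]]'
```

```text
time_s: 6.5
ee_pos: [0.5367, -0.1189, 0.1774]
eef_rot: [0.714, 0.7, -0.001, 0.008]
wrist_force: [-6.2, -0.0, 5.2]
finger_gap: 0.0857
```

```bash
python3 -m jog '[[0,-12,0,0,0,0,1],[0,-25,0,0,0,0,1],[0,-25,-30,0,0,0,1],[0,0,-45,0,0,0,0.35],[0,0,-45,0,0,0,0.35]]'; python3 - <<'E'
from h import *
s=read_state(); print(s["ee_pos"],s["joints"].round(3))
p,d=snapshot("top"); cv2.imwrite("pics/top4.png",p)
E
python3 mv.py pics/top4.png
```

```text
time_s: 7.0
ee_pos: [0.4698, -0.1158, 0.2944]
eef_rot: [0.714, 0.7, -0.003, 0.003]
wrist_force: [0.9, -0.4, -0.2]
finger_gap: 0.0594
[ 0.46981283 -0.11579187  0.29443219] [-0.362  0.452  1.816 -0.012  0.871 -1.906]
rect [ 576.9 -114.3] [91.9 58.1] 88.5
stopframe corners [[-62.3, 83.1], [-4.2, 82.6], [-3.3, 174.5], [-61.4, 175.1]]
```

View pics/top4_m.png

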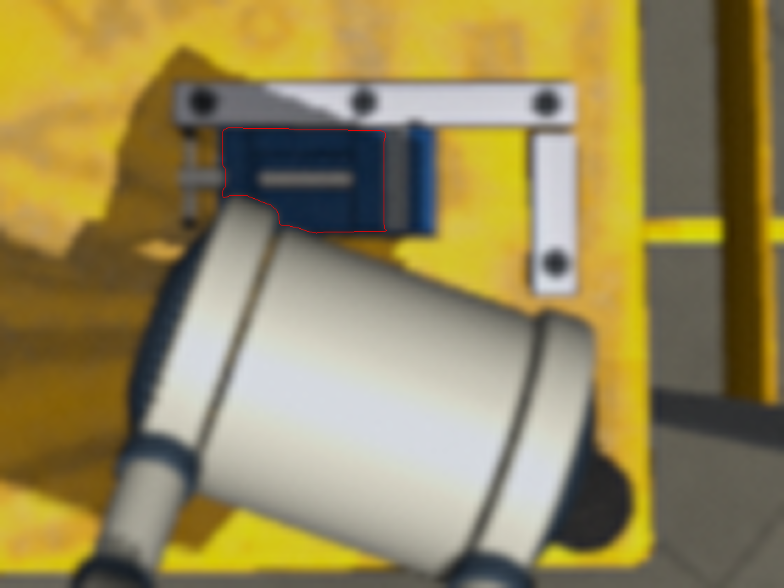

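```bash
python3 -m jog '[[0,0,0,0,0,0.143,0.35],[0,0,0,0,0,0.143,0.35],[0,0,0,0,0,0.143,0.35],[0,0,0,0,0,0.143,0.35],[0,0,0,0,0,0.143,0.35],[0,0,0,0,0,0.143,0.35],[0,0,0,0,0,0.143,0.35],[0,0,0,0,0,0.143,0.35],[0,0,0,0,0,0.143,0.35],[0,0,0,0,0,0.143,0.35],[0,0,0,0,0,0.143,0.35]]'; python3 - <<'E'
from h import *
from scipy.spatial.transform import Rotation as R
s=read_state(); M=R.from_quat(s["eef_rot"]).as_matrix(); print(s["ee_pos"],s["joints"].round(3)); print(M.round(3)); print((M.T@(np.array([.578,.005,.25])-s["ee_pos"])*1000).round(1))
E
```

```text
time_s: 8.15
ee_pos: [0.4692, -0.1165, 0.304]
eef_rot: [0.999, -0.042, 0.008, 0.007]
wrist_force: [-0.3, 0.7, 0.2]
finger_gap: 0.0298
[ 0.46923545 -0.11646102  0.30399005] [-0.364  0.433  1.813 -0.012  0.876 -0.272]
[[ 0.996 -0.084  0.015]
 [-0.084 -0.996 -0.015]
 [ 0.016  0.014 -1.   ]]
[  97.3 -130.9   53.7]
```

```bash
python3 -m jog '[[0,0,0,0,0,-0.066,0.35],[21,-26,0,0,0,0,0.35],[21,-26,0,0,0,0,0.35],[21,-25,0,0,0,0,0.35],[21,-25,20,0,0,0,0.35],[21,-20,25,0,0,0,0.35]]'; python3 - <<'E'
from h import *
from scipy.spatial.transform import Rotation as R
s=read_state(); M=R.from_quat(s["eef_rot"]).as_matrix(); print(s["joints"].round(3)); print(M.round(3)); print((M.T@(np.array([.578,.000,.188])-s["ee_pos"])*1000).round(1), R.from_matrix(M.T@np.array([[1,-.0164,0],[-.0164,-1,0],[0,0,-1]]).T).as_rotvec())
for n in ("side","top"):
    p,d=snapshot(n); cv2.imwrite(f"pics/{n}5.png",p); np.save(f"{n}5.npy",d)
    b=(240,200,380,305) if n=="side" else (230,180,370,285)
    cv2.imwrite(f"pics/{n}5c.png",up(p,b,5))
E
```

```text
time_s: 8.75
ee_pos: [0.5798, 0.0036, 0.26]
eef_rot: [1.0, -0.016, 0.01, 0.008]
wrist_force: [0.2, -1.5, 1.0]
finger_gap: 0.0302
[-0.093  0.603  1.617 -0.019  0.901 -0.05 ]
[[ 0.999 -0.031  0.02 ]
 [-0.031 -0.999 -0.016]
 [ 0.02   0.016 -1.   ]]
[-3.2  2.5 72. ] [ 0.01598091 -0.02030439 -0.01470983]
```

View pics/side5c.png

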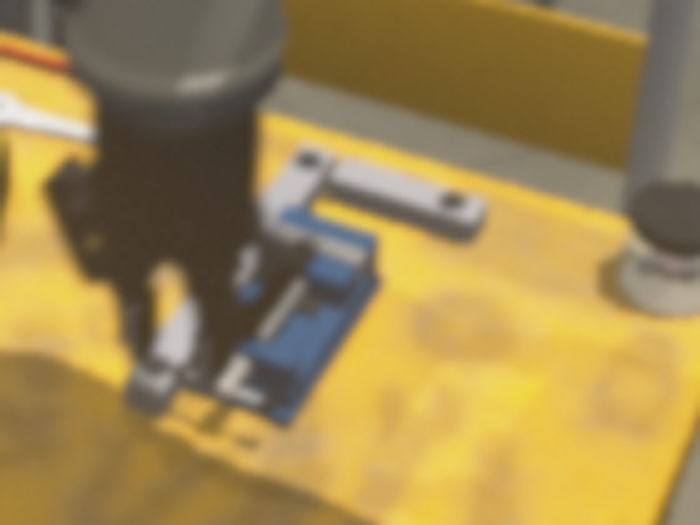

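View pics/top5.png

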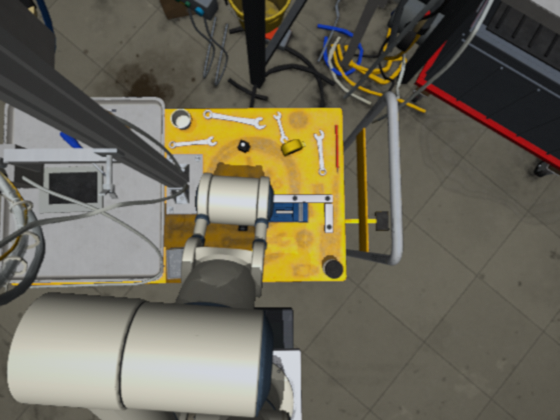

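```bash
python3 -m jog '[[-3,2,15,0.016,-0.02,-0.015,0.28],[0,0,20,0,0,0,0.28],[0,0,20,0,0,0,0.28]]'; python3 - <<'E'
from h import *
from scipy.spatial.transform import Rotation as R
s=read_state(); M=R.from_quat(s["eef_rot"]).as_matrix(); print(s["ee_pos"]);print(M.round(3))
p,d=snapshot("side"); cv2.imwrite("pics/side6.png",p); cv2.imwrite("pics/side6c.png",up(p,(240,200,340,305),7)); C=cloud("side",d)
for v in range(264,292,2): print(v,[tuple((C[v,u]*1000).astype(int).tolist()) for u in range(266,290,3)])
E
```

```text
time_s: 9.15
ee_pos: [0.5775, 0.0022, 0.2026]
eef_rot: [1.0, -0.006, -0.0, -0.0]
wrist_force: [0.2, -0.6, -0.5]
finger_gap: 0.024
[0.57749275 0.00215183 0.20261937]
[[ 1.    -0.012 -0.   ]
 [-0.012 -1.     0.001]
 [-0.    -0.001 -1.   ]]
264 [(592, 20, 132), (586, 17, 132), (581, 11, 129), (572, 13, 134), (564, 15, 140), (558, 11, 139), (550, 12, 143), (542, 12, 147)]
266 [(593, 19, 125), (586, 17, 126), (580, 13, 125), (570, 18, 134), (561, 19, 139), (557, 11, 133), (550, 11, 136), (542, 12, 140)]
268 [(594, 17, 117), (586, 16, 119), (581, 11, 116), (568, 21, 131), (560, 21, 134), (557, 12, 127), (549, 13, 132), (541, 14, 136)]
270 [(594, 17, 110), (589, 12, 108), (582, 10, 109), (567, 23, 127), (561, 19, 126), (556, 14, 123), (549, 13, 126), (543, 10, 125)]
272 [(594, 18, 104), (588, 13, 103), (582, 10, 102), (573, 12, 109), (562, 19, 119), (557, 12, 115), (551, 9, 115), (554, -14, 93)]
274 [(593, 20, 100), (589, 11, 94), (591, -7, 76), (604, -48, 33), (562, 18, 111), (557, 13, 110), (555, 0, 98), (576, -60, 36)]
276 [(596, 15, 87), (590, 11, 87), (593, -9, 66), (611, -60, 13), (56
[... 221 characters left out ...]
589, -2, 60), (609, -56, 2), (565, 12, 85), (555, 17, 94), (554, 2, 81), (546, 3, 85)]
282 [(601, 7, 57), (591, 9, 64), (590, -3, 52), (606, -51, 0), (566, 11, 77), (557, 13, 83), (551, 8, 81), (540, 16, 93)]
284 [(601, 7, 51), (590, 12, 60), (590, -3, 45), (604, -46, 0), (596, -48, 0), (557, 12, 75), (551, 8, 75), (541, 13, 84)]
286 [(601, 7, 43), (590, 12, 53), (589, -2, 40), (600, -39, 0), (566, 11, 64), (557, 12, 69), (552, 5, 64), (541, 13, 77)]
288 [(602, 5, 35), (590, 13, 47), (589, 0, 34), (596, -31, 1), (565, 13, 59), (558, 9, 59), (553, 4, 56), (568, -45, 1)]
290 [(615, -16, 0), (589, 14, 41), (600, -21, 3), (594, -27, 0), (565, 12, 52), (558, 10, 52), (552, 6, 51), (567, -42, -1)]
```

View pics/side6c.png

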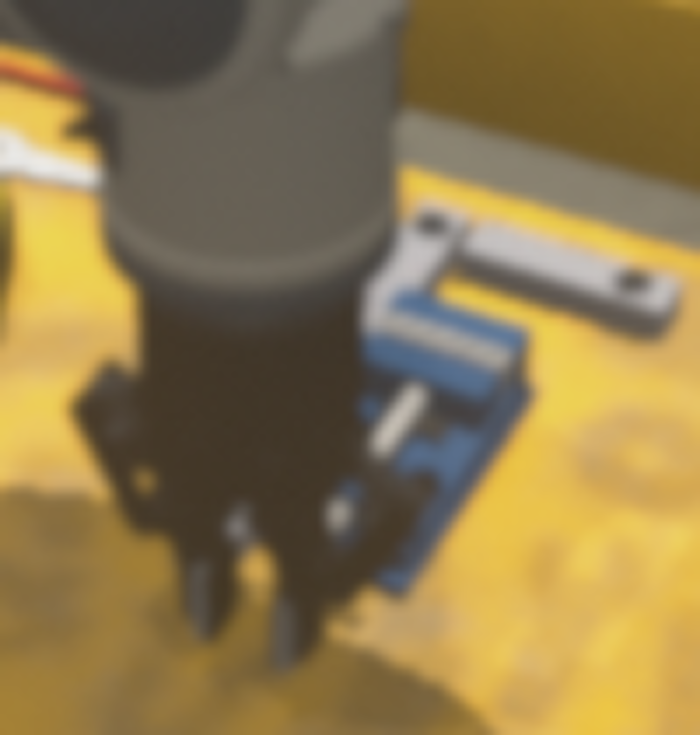

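```bash
python3 -m jog '[[0,0,10,0,0,0,0.28],[0,0,4,0,0,0,0.28],[0,10,0,0,0,0,0.28],[0,10,0,0,0,0,0.28],[0,8,0,0,0,0,0.28],[0,6,0,0,0,0,0.28],[0,6,0,0,0,0,0.28],[0,6,0,0,0,0,0.28]]'; python3 - <<'E'
from h import *
p,d=snapshot("side"); cv2.imwrite("pics/side7.png",p); cv2.imwrite("pics/side7c.png",up(p,(240,200,340,305),7))
print(read_state()["ee_pos"],read_state()["wrist_force"])
E
```

```text
time_s: 10.0
ee_pos: [0.5756, -0.0488, 0.1877]
eef_rot: [1.0, -0.007, -0.001, -0.0]
wrist_force: [-1.1, 3.1, -2.2]
finger_gap: 0.0242
[ 0.57572237 -0.0495905   0.1877457 ] [ 0.05287943 -1.54302791  0.46035   ]
```

View pics/side7c.png

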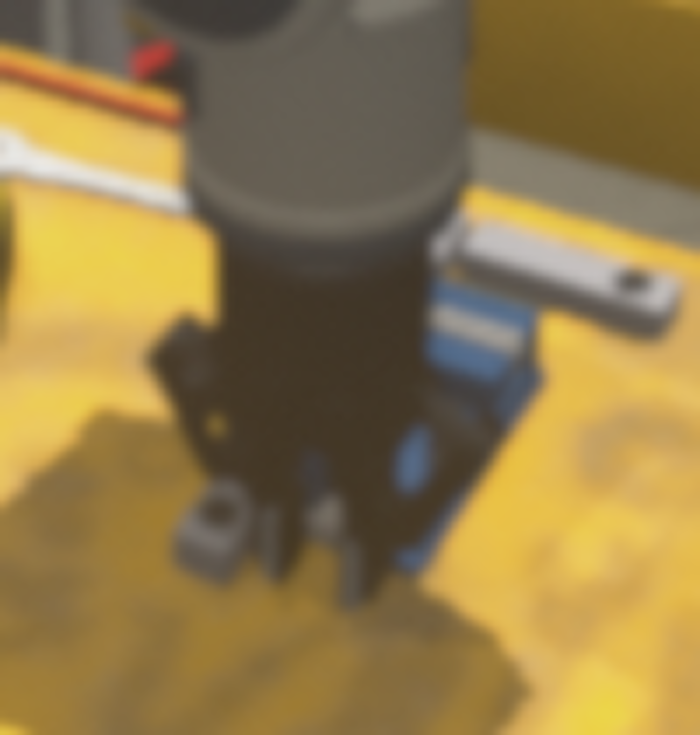

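The fingers sit astride the spindle, on the crossbar, and the vice is sliding. I'll continue.

```bash
python3 -m jog '[[0,6,0,0,0,0,0.28],[0,6,0,0,0,0,0.28],[0,6,0,0,0,0,0.28],[0,6,0,0,0,0,0.28],[0,5,0,0,0,0,0.28]]'; python3 - <<'E'
from h import *
print(read_state()["ee_pos"],read_state()["wrist_force"])
for n in ("side","top"):
    p,d=snapshot(n); cv2.imwrite(f"pics/{n}8.png",p); np.save(f"{n}8.npy",d)
    b=(240,200,380,305) if n=="side" else (230,180,370,285)
    cv2.imwrite(f"pics/{n}8c.png",up(p,b,5))
E
```

```text
time_s: 10.55
ee_pos: [0.5752, -0.0801, 0.1877]
eef_rot: [1.0, -0.007, -0.001, -0.001]
wrist_force: [0.2, 5.1, 0.2]
finger_gap: 0.0241
[ 0.57515016 -0.08010654  0.18770457] [0.1692083 5.0866118 0.1531807]
```

View pics/side8c.png

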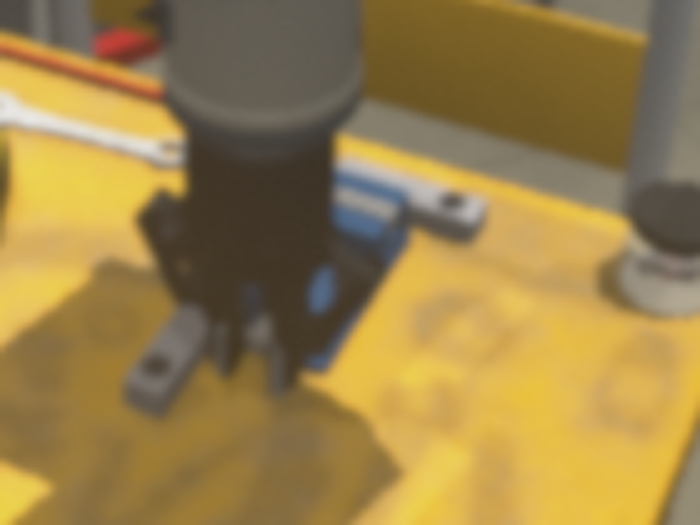

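View pics/top8c.png

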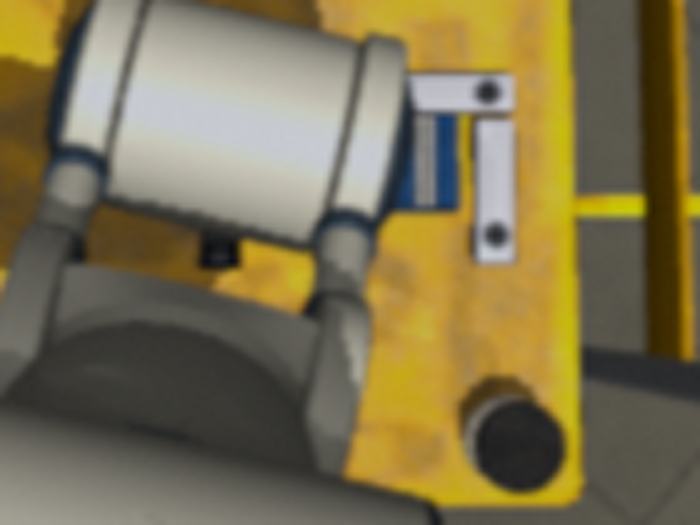

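About 3–6 mm to go to the short leg. Creeping in while watching force.

```bash
python3 -m jog '[[0,3,0,0,0,0,0.28],[0,2,0,0,0,0,0.28]]'; python3 -m jog '[[0,2,0,0,0,0,0.28]]';python3 -m jog '[[0,1.5,0,0,0,0,0.28]]'
```

```text
time_s: 10.85
ee_pos: [0.5751, -0.0855, 0.1877]
eef_rot: [1.0, -0.007, -0.001, -0.001]
wrist_force: [-0.9, 4.8, -0.1]
finger_gap: 0.0238
time_s: 10.95
ee_pos: [0.5751, -0.0875, 0.1877]
eef_rot: [1.0, -0.007, -0.001, -0.001]
wrist_force: [0.5, 4.3, 0.6]
finger_gap: 0.0239
time_s: 11.05
ee_pos: [0.575, -0.089, 0.1877]
eef_rot: [1.0, -0.007, -0.001, -0.001]
wrist_force: [0.1, 3.4, 0.2]
finger_gap: 0.024
```

```bash
python3 -m jog '[[0,1.5,0,0,0,0,0.28]]'; python3 -m jog '[[0,1,0,0,0,0,0.28]]';  python3 -m jog '[[0,1,0,0,0,0,0.28]]'
```

```text
time_s: 11.15
ee_pos: [0.575, -0.0901, 0.1877]
eef_rot: [1.0, -0.007, -0.001, -0.001]
wrist_force: [2.2, 22.3, 3.7]
finger_gap: 0.0241
time_s: 11.25
ee_pos: [0.575, -0.0903, 0.1877]
eef_rot: [1.0, -0.007, -0.001, -0.002]
wrist_force: [2.6, 19.4, 2.6]
finger_gap: 0.0235
time_s: 11.35
ee_pos: [0.575, -0.0904, 0.1877]
eef_rot: [1.0, -0.007, -0.001, -0.003]
wrist_force: [1.6, 14.8, 1.4]
finger_gap: 0.024
```

```bash
python3 -m jog '[[0,-10,0,0,0,0,0.28],[0,-25,0,0,0,0,0.28],[0,-10,-30,0,0,0,0.28],[0,0,-45,0,0,0,0.28],[-20,0,-45,0,0,0,0.28],[-35,0,0,0,0,-0.14,0.28],[-35,0,0,0,0,-0.14,0.28],[0,0,0,0,0,-0.14,1],[0,0,0,0,0,-0.14,1],[0,0,0,0,0,-0.14,1],[0,0,0,0,0,-0.14,1],[0,0,0,0,0,-0.14,1],[0,0,0,0,0,-0.14,1],[0,0,0,0,0,-0.14,1],[0,0,0,0,0,-0.14,1],[0,0,0,0,0,-0.14,1]]'; python3 - <<'E'
from h import *
from scipy.spatial.transform import Rotation as R
s=read_state(); M=R.from_quat(s["eef_rot"]).as_matrix(); print(s["joints"].round(3)); print(M.round(3)); print((M.T@(np.array([.485,-.168,.25])-s["ee_pos"])*1000).round(1), R.from_matrix(M.T@np.array([[.0164,1,0],[1,-.0164,0],[0,0,-1]])).as_rotvec())
for n in ("side","top"):
    p,d=snapshot(n); cv2.imwrite(f"pics/{n}9.png",p); np.save(f"{n}9.npy",d)
    b=(240,200,380,305) if n=="side" else (230,180,370,285)
    cv2.imwrite(f"pics/{n}9c.png",up(p,b,5))
E
```

```text
time_s: 12.95
ee_pos: [0.4824, -0.0453, 0.3141]
eef_rot: [0.701, 0.713, -0.0, 0.002]
wrist_force: [0.4, -0.2, -0.5]
finger_gap: 0.0854
[-0.216  0.421  1.794 -0.003  0.923 -1.803]
[[-0.017  1.     0.002]
 [ 1.     0.017 -0.003]
 [-0.003  0.002 -1.   ]]
[-122.6    0.4   64.4] [0.00216571 0.002677   0.03359196]
```

View pics/side9c.png

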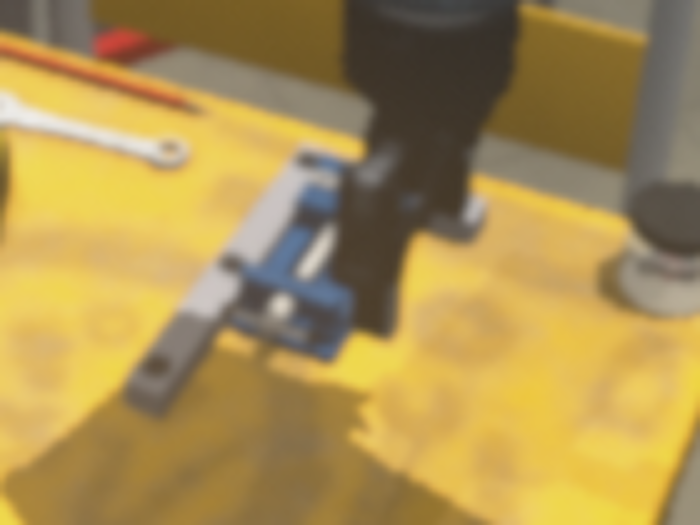

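View pics/top9c.png

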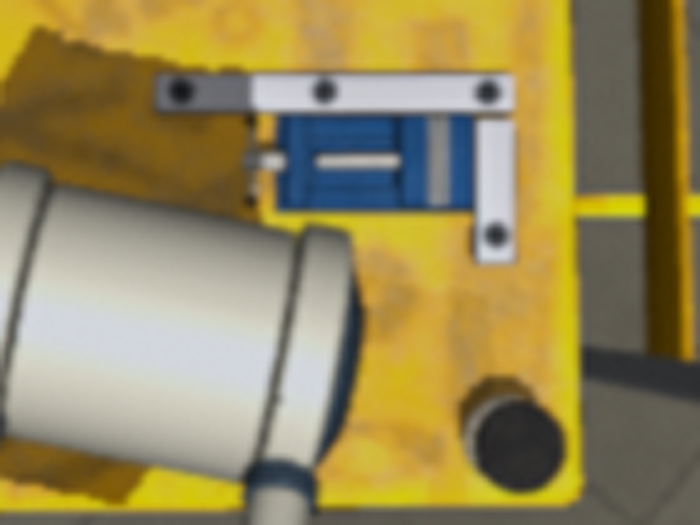

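The vice is against the short leg, with at most a slight gap to the long leg. Next is the seating push toward the long leg.

```bash
python3 -m jog '[[-30,0,0,0,0,0.033,1],[-31,0,0,0,0,0,1],[-31,0,0,0,0,0,1],[-30,0,0,0,0,0,1],[0,0,40,0,0,0,1],[0,0,40,0,0,0,1],[0,0,35,0,0,0,1],[0,0,22,0,0,0,1],[0,0,3,0,0,0,1]]'; python3 - <<'E'
from h import *
from scipy.spatial.transform import Rotation as R
s=read_state(); M=R.from_quat(s["eef_rot"]).as_matrix(); print((M.T@(np.array([.53,-.168,.173])-s["ee_pos"])*1000).round(1), R.from_matrix(M.T@np.array([[.0164,1,0],[1,-.0164,0],[0,0,-1]])).as_rotvec())
p,d=snapshot("side"); cv2.imwrite("pics/side10c.png",up(p,(240,200,380,305),5))
E
```

```text
time_s: 13.95
ee_pos: [0.4823, -0.1733, 0.1719]
eef_rot: [0.73, 0.683, 0.001, 0.006]
wrist_force: [0.6, 0.2, -0.1]
finger_gap: 0.0851
[ 8.5 47.2 -0.7] [ 0.00999184  0.00806314 -0.05078202]
```

View pics/side10c.png

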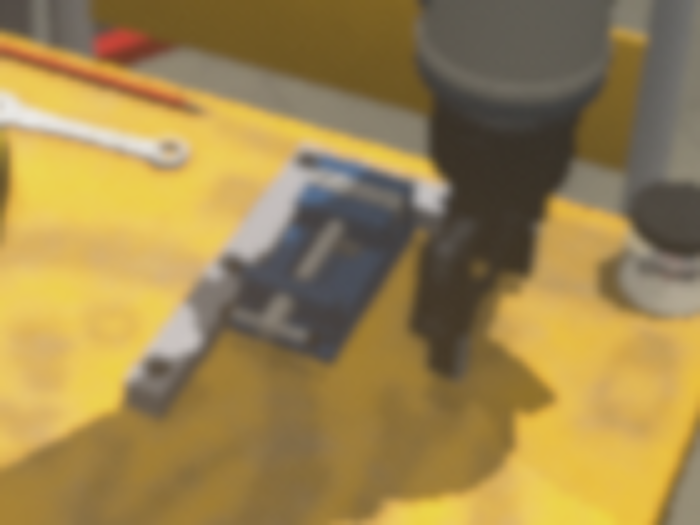

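```bash
python3 -m jog '[[4,5,0,0.01,0.008,-0.05,1],[0,5,0,0,0,0,1]]'; python3 - <<'E'
from h import *
from scipy.spatial.transform import Rotation as R
s=read_state(); M=R.from_quat(s["eef_rot"]).as_matrix(); print((M.T@(np.array([.53,-.168,.173])-s["ee_pos"])*1000).round(1), R.from_matrix(M.T@np.array([[.0164,1,0],[1,-.0164,0],[0,0,-1]])).as_rotvec())
E
```

```text
time_s: 14.2
ee_pos: [0.493, -0.1697, 0.1743]
eef_rot: [0.714, 0.7, 0.0, 0.0]
wrist_force: [0.1, -0.5, 0.9]
finger_gap: 0.0855
[ 2.5 36.9  1.3] [ 0.00055688  0.00040249 -0.00396124]
```

Square to the stop. Approaching, then creeping into contact (expected at TCP x ≈ 0.536–0.538).

```bash
python3 -m jog '[[0,15,0,0,0,-0.004,1],[0,12,2,0,0,0,1],[0,6,0,0,0,0,1],[0,3,0,0,0,0,1]]'; python3 -m jog '[[0,3,0,0,0,0,1]]'; python3 -m jog '[[0,2,0,0,0,0,1]]'; python3 -m jog '[[0,1.5,0,0,0,0,1]]'
```

```text
time_s: 14.6
ee_pos: [0.5322, -0.1709, 0.1762]
eef_rot: [0.716, 0.699, 0.001, 0.004]
wrist_force: [-0.4, 0.3, -1.1]
finger_gap: 0.0854
time_s: 14.7
ee_pos: [0.5353, -0.1709, 0.1764]
eef_rot: [0.716, 0.698, 0.001, 0.004]
wrist_force: [-0.3, 0.6, 0.4]
finger_gap: 0.0853
time_s: 14.8
ee_pos: [0.537, -0.1708, 0.1765]
eef_rot: [0.716, 0.698, 0.001, 0.003]
wrist_force: [-3.7, 2.4, 2.4]
finger_gap: 0.0857
time_s: 14.9
ee_pos: [0.5378, -0.1706, 0.1763]
eef_rot: [0.716, 0.698, 0.0, 0.002]
wrist_force: [-10.2, -2.6, 6.2]
finger_gap: 0.0855
```

```bash
python3 -m jog '[[0,1,0,0,0,-0.006,1]]'; python3 -m jog '[[0,1,0,0,0,0,1]]'; python3 -m jog '[[0,1,0,0,0,0,1]]'
```

```text
time_s: 15.0
ee_pos: [0.5382, -0.1706, 0.1762]
eef_rot: [0.714, 0.7, -0.0, 0.001]
wrist_force: [-4.1, -0.9, 1.8]
finger_gap: 0.0857
time_s: 15.1
ee_pos: [0.5385, -0.1706, 0.1761]
eef_rot: [0.714, 0.7, -0.001, 0.001]
wrist_force: [-6.1, -2.5, 4.2]
finger_gap: 0.0854
time_s: 15.2
ee_pos: [0.5388, -0.1706, 0.176]
eef_rot: [0.714, 0.7, -0.001, -0.0]
wrist_force: [-6.4, -1.5, 4.1]
finger_gap: 0.0856
```

```bash
python3 -m jog '[[0,2,0,0,0,0,1],[0,2,0,0,0,0,1]]'; python3 -m jog '[[0,2,0,0,0,0,1]]'; python3 - <<'E'
from h import *
for n in ("side","top"):
    p,d=snapshot(n); cv2.imwrite(f"pics/{n}11.png",p)
    b=(240,200,380,305) if n=="side" else (230,180,370,285)
    cv2.imwrite(f"pics/{n}11c.png",up(p,b,5))
E
```

```text
time_s: 15.4
ee_pos: [0.5399, -0.1705, 0.1756]
eef_rot: [0.714, 0.7, -0.003, -0.003]
wrist_force: [-11.7, -2.9, 8.7]
finger_gap: 0.0855
time_s: 15.5
ee_pos: [0.5405, -0.1704, 0.1754]
eef_rot: [0.714, 0.7, -0.004, -0.005]
wrist_force: [-11.8, -2.3, 6.6]
finger_gap: 0.0855
```

View pics/side11c.png

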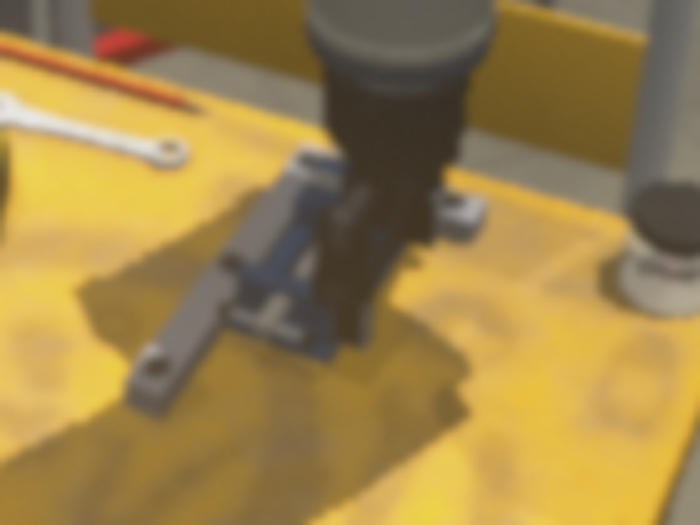

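The tool is tilting while the tips stay put, so the vice appears seated. I'll straighten the tilt for a firmer press.

```bash
cat > tilt.py <<'E'
from h import *
from scipy.spatial.transform import Rotation as R
s=read_state(); M=R.from_quat(s["eef_rot"]).as_matrix(); print("tip",(s["ee_pos"]+.16*M[:,2]).round(4), "rv",R.from_matrix(M.T@np.array([[.0164,1,0],[1,-.0164,0],[0,0,-1]])).as_rotvec().round(4))
E
python3 tilt.py; python3 -m jog '[[0,0.5,0,0.006,0,0,1]]'; python3 tilt.py; python3 -m jog '[[0,0.5,0,0.006,0,0,1]]'; python3 tilt.py
```

```text
tip [ 0.5384 -0.1702  0.0154] rv [-0.0129 -0.001  -0.003 ]
time_s: 15.7
ee_pos: [0.5405, -0.1705, 0.1753]
eef_rot: [0.714, 0.7, -0.006, -0.008]
wrist_force: [-0.9, 0.4, 0.3]
finger_gap: 0.0854
tip [ 0.5373 -0.1702  0.0153] rv [-0.0198 -0.0013 -0.0034]
time_s: 15.8
ee_pos: [0.541, -0.1705, 0.1753]
eef_rot: [0.714, 0.7, -0.009, -0.01]
wrist_force: [0.1, -0.4, -0.1]
finger_gap: 0.0854
tip [ 0.5368 -0.1703  0.0153] rv [-0.0261 -0.0012 -0.0038]
```

```bash
python3 -m jog '[[0,0,0,-0.01,0,-0.003,1]]'; python3 -m jog '[[0,0,0,-0.008,0,0,1]]'; python3 tilt.py; python3 -m jog '[[0,0.5,0,-0.006,0,0,1]]'; python3 tilt.py
```

```text
time_s: 15.9
ee_pos: [0.541, -0.1706, 0.1752]
eef_rot: [0.713, 0.701, -0.005, -0.006]
wrist_force: [-10.5, -2.5, 3.3]
finger_gap: 0.0852
time_s: 16.0
ee_pos: [0.5402, -0.1705, 0.175]
eef_rot: [0.713, 0.701, -0.003, -0.004]
wrist_force: [-13.8, -3.9, 7.3]
finger_gap: 0.0855
tip [ 0.5385 -0.1702  0.015 ] rv [-0.01   -0.0017 -0.0003]
time_s: 16.1
ee_pos: [0.5396, -0.1705, 0.1749]
eef_rot: [0.713, 0.701, -0.001, -0.003]
wrist_force: [-12.6, -4.1, 8.3]
finger_gap: 0.085
tip [ 0.5386 -0.1702  0.0149] rv [-0.006  -0.0022 -0.0002]
```

```bash
python3 -m jog '[[0,3,0,-0.01,0,0,1]]'; python3 tilt.py; python3 -m jog '[[0,-10,0,0,0,0,1],[0,-25,0,0,0,0,1],[0,-25,-20,0,0,0,1],[0,-20,-45,0,0,0,1],[0,-20,-45,0,0,0,1]]'; python3 - <<'E'
from h import *
for n in ("side","top"):
    p,d=snapshot(n); cv2.imwrite(f"pics/{n}12.png",p)
    b=(240,200,380,305) if n=="side" else (230,180,370,285)
    cv2.imwrite(f"pics/{n}12c.png",up(p,b,5))
E
python3 mv.py pics/top12.png
```

```text
time_s: 16.2
ee_pos: [0.5396, -0.1703, 0.1743]
eef_rot: [0.713, 0.702, 0.0, -0.003]
wrist_force: [-41.4, -15.0, 24.7]
finger_gap: 0.0856
tip [ 0.539  -0.1697  0.0143] rv [-0.0035 -0.0037  0.0008]
time_s: 16.7
ee_pos: [0.4366, -0.1687, 0.2825]
eef_rot: [0.712, 0.702, -0.0, -0.005]
wrist_force: [0.9, -0.2, 0.4]
finger_gap: 0.0854
rect [ 577.3 -165.3] [92.3 57.5] 88.79
stopframe corners [[-60.6, 31.8], [-3.1, 31.5], [-2.7, 123.9], [-60.2, 124.1]]
```

View pics/side12c.png

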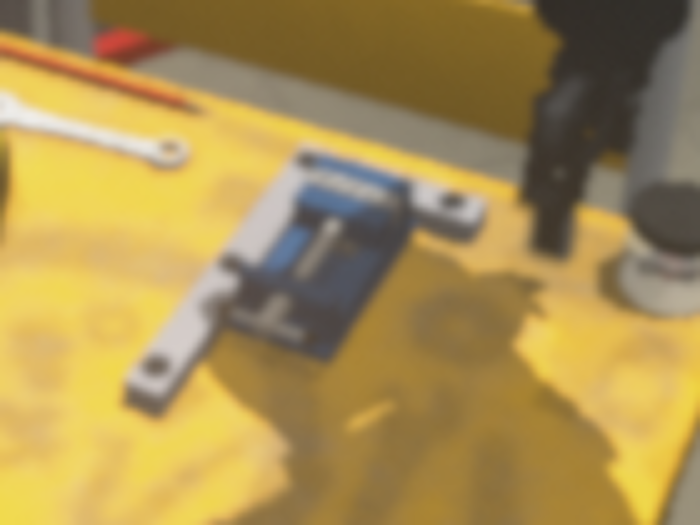

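View pics/top12_m.png

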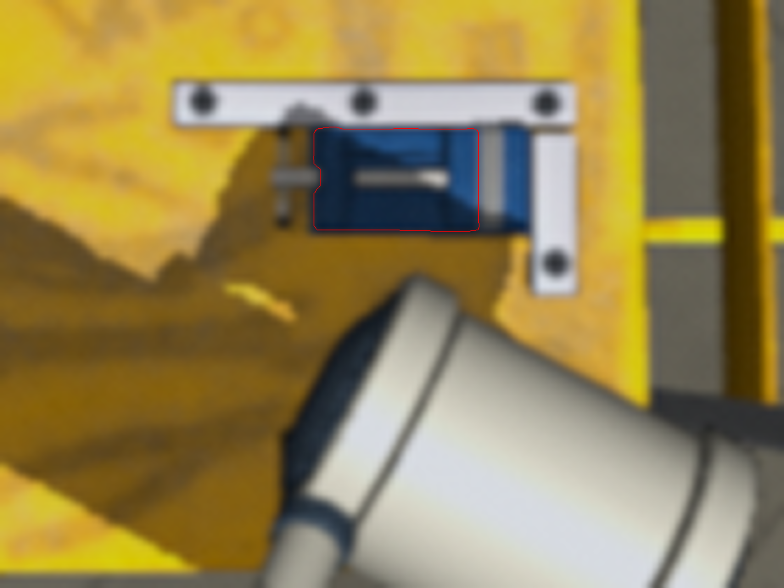

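The long-leg side reads home, but the handle end reads about 4 mm off along y. I'll compare the vice's landmark pixels with where they should be at home.

```bash
python3 - <<'E'
from h import *
o=np.array([.6076,-.2436]); ux=np.array([1,-.0164]); uy=np.array([.0164,1])
def S(x,y,z): return np.r_[o+x/1e3*ux+y/1e3*uy,z/1e3]
f,cx,cy,R_,t,_=K("top"); print("cam",(-R_.T@t).round(3))
L={"short inner top":S(-80,0,20),"long far end inner":S(0,202,20),"jaw end top":S(-31,5,40),"body handle end z20":S(-45,120,20),"body handle end z30":S(-45,120,30),"base end z8":S(-45,125,8),"spindle end":S(-31,146,31),"spindle end top":S(-31,146,37),"crossbar +x end":S(-4,140,31),"crossbar -x end":S(-58,140,31)}
for n in ("top","side"):
  for k,X in L.items(): print(n,k,proj(n,X)[0].round(1))
im=cv2.imread("pics/top9.png"); b=(265,190,345,240); q=up(im,b,10); cv2.imwrite("pics/t9z.png",q)
im=cv2.imread("pics/top12.png"); q=up(im,b,10); cv2.imwrite("pics/t12z.png",q)
E
```

```text
cam [ 0.498 -0.058  1.281]
top short inner top [324.8 227.3]
top long far end inner [260.4 201.4]
top jaw end top [324.1 211.2]
top body handle end z20 [286.5 215.9]
top body handle end z30 [286.7 215.7]
top base end z8 [284.7 216.1]
top spindle end [278.3 211.2]
top spindle end top [278.4 211.1]
top crossbar +x end [280.3 202.5]
top crossbar -x end [280.2 219.9]
side short inner top [329.4 242.8]
side long far end inner [271.8 278.8]
side jaw end top [313.3 233.5]
side body handle end z20 [300.8 264.8]
side body handle end z30 [300.9 262.1]
side base end z8 [299.9 269.2]
side spindle end [292.  266.1]
side spindle end top [292.  264.5]
side crossbar +x end [283.9 261.6]
side crossbar -x end [302.2 268. ]
```

View pics/t9z.png

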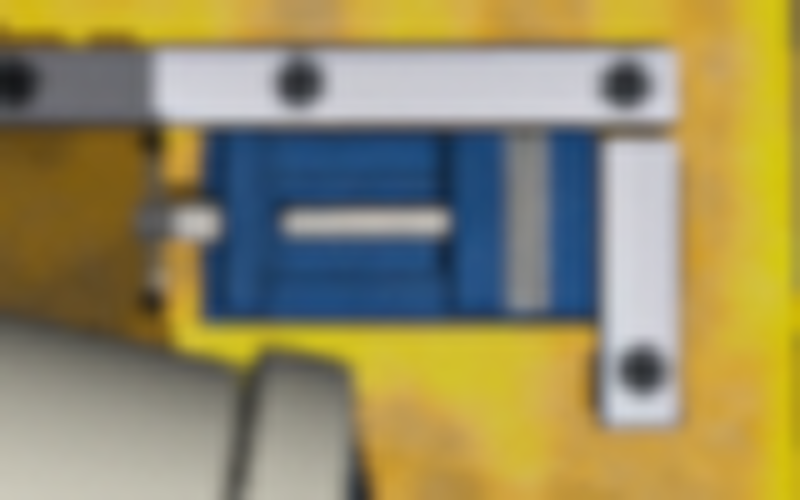

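View pics/t12z.png

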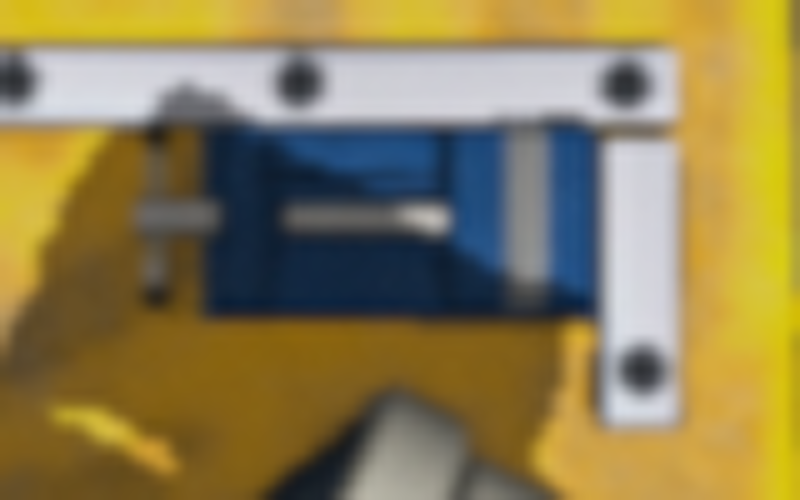

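The home landmarks agree within 0.5 px: spindle end at 278.1 px against 278.3 expected, base end at 285.0 against 284.7. The visible edge was the base end, not the body, which explains the 4 mm. My last x push had a 15 N sideways component, so I'll reseat gently along y.

```bash
python3 -m jog '[[20,0,-20,0,0,0.143,0.28],[0,0,0,0,0,0.143,0.28],[0,0,0,0,0,0.143,0.28],[0,0,0,0,0,0.143,0.28],[0,0,0,0,0,0.143,0.28],[0,0,0,0,0,0.143,0.28],[0,0,0,0,0,0.143,0.28],[0,0,0,0,0,0.143,0.28],[0,0,0,0,0,0.143,0.28],[0,0,0,0,0,0.143,0.28],[0,0,0,0,0,0.1,0.28]]'; cat > to.py <<'E'
from h import *
import sys
from scipy.spatial.transform import Rotation as R
s=read_state(); M=R.from_quat(s["eef_rot"]).as_matrix(); print((M.T@(np.array(eval(sys.argv[1]))-s["ee_pos"])*1000).round(1), R.from_matrix(M.T@np.array([[1,-.0164,0],[-.0164,-1,0],[0,0,-1]])).as_rotvec().round(4))
E
python3 to.py [.5755,-.05,.26]
```

```text
time_s: 17.9
ee_pos: [0.4386, -0.1485, 0.3067]
eef_rot: [1.0, -0.017, 0.006, -0.0]
wrist_force: [-0.1, -0.6, -0.3]
finger_gap: 0.0239
[ 133.  -102.9   48.4] [-0.0005 -0.0129 -0.0167]
```

```bash
python3 -m jog '[[0,-26,0,0,-0.013,-0.017,0.28],[26,-26,0,0,0,0,0.28],[27,-26,0,0,0,0,0.28],[27,-26,0,0,0,0,0.28],[27,0,20,0,0,0,0.28],[27,0,25,0,0,0,0.28]]'; python3 to.py [.5755,-.05,.188]
```

```text
time_s: 18.5
ee_pos: [0.5793, -0.0429, 0.2618]
eef_rot: [1.0, -0.011, 0.004, -0.0]
wrist_force: [0.1, -0.4, -0.3]
finger_gap: 0.0241
[-4.2  7.2 73.8] [-0.0003 -0.0079 -0.0055]
```

```bash
python3 -m jog '[[-4,2,20,0,-0.008,-0.005,0.28],[0,0,30,0,0,0,0.28],[0,0,20,0,0,0,0.28],[0,0,4,0,0,0,0.28]]'; python3 to.py [.575,-.088,.188]
```

```text
time_s: 18.9
ee_pos: [0.5794, -0.0437, 0.1813]
eef_rot: [1.0, -0.007, 0.002, -0.0]
wrist_force: [-0.9, -0.3, 0.8]
finger_gap: 0.0237
[-3.7 44.3 -6.8] [-0.0008 -0.0037  0.0021]
```

```bash
python3 -m jog '[[-4,0,-6,0,-0.003,0,0.28],[0,12,0,0,0,0,0.28],[0,12,0,0,0,0,0.28],[0,10,0,0,0,0,0.28],[0,6,0,0,0,0,0.28]]'; python3 to.py [.575,-.0903,.188]
```

```text
time_s: 19.4
ee_pos: [0.5751, -0.087, 0.1905]
eef_rot: [1.0, -0.007, 0.002, 0.0]
wrist_force: [0.4, 0.6, -0.0]
finger_gap: 0.0239
[-0.1  3.3  2.5] [-0.     -0.0045  0.0028]
```

```bash
python3 -m jog '[[0,1.5,1,0,0,0,0.28]]';python3 -m jog '[[0,1,0,0,0,0,0.28]]';python3 -m jog '[[0,1,0,0,0,0,0.28]]'; python3 -m jog '[[0,1,0,0,0,0,0.28]]'
```

```text
time_s: 19.5
ee_pos: [0.5753, -0.0896, 0.1901]
eef_rot: [1.0, -0.008, 0.003, -0.0]
wrist_force: [0.5, 17.3, 11.3]
finger_gap: 0.024
time_s: 19.6
ee_pos: [0.575, -0.0901, 0.1904]
eef_rot: [1.0, -0.008, 0.003, -0.001]
wrist_force: [-0.7, 23.5, 3.6]
finger_gap: 0.024
time_s: 19.7
ee_pos: [0.5748, -0.0902, 0.1904]
eef_rot: [1.0, -0.009, 0.002, -0.002]
wrist_force: [2.6, 15.3, 0.3]
finger_gap: 0.0239
time_s: 19.8
ee_pos: [0.5747, -0.0904, 0.1904]
eef_rot: [1.0, -0.009, 0.002, -0.003]
wrist_force: [2.4, 12.2, 0.2]
finger_gap: 0.024
```

Solid again at the same TCP y (-0.090). Backing off and looking.

```bash
python3 -m jog '[[0,-10,0,0,0,0,0.28],[0,-20,0,0,0,0,0.28],[0,-10,-30,0,0,0,0.28],[0,0,-45,0,0,0,0.28],[-30,0,-40,0,0,0,0.28],[-45,0,0,0,0,0,0.28],[-45,0,0,0,0,0,0.28],[0,0,0,0,0,0,0.28]]'; python3 - <<'E'
from h import *
p,d=snapshot("top"); cv2.imwrite("pics/top13.png",p); cv2.imwrite("pics/t13z.png",up(p,(265,190,345,240),10))
p,d=snapshot("side"); cv2.imwrite("pics/side13.png",p); cv2.imwrite("pics/s13z.png",up(p,(265,225,345,285),10))
E
```

```text
time_s: 20.6
ee_pos: [0.4508, -0.0441, 0.3091]
eef_rot: [1.0, -0.008, 0.003, -0.002]
wrist_force: [-0.5, 0.4, -0.3]
finger_gap: 0.0237
```

View pics/t13z.png

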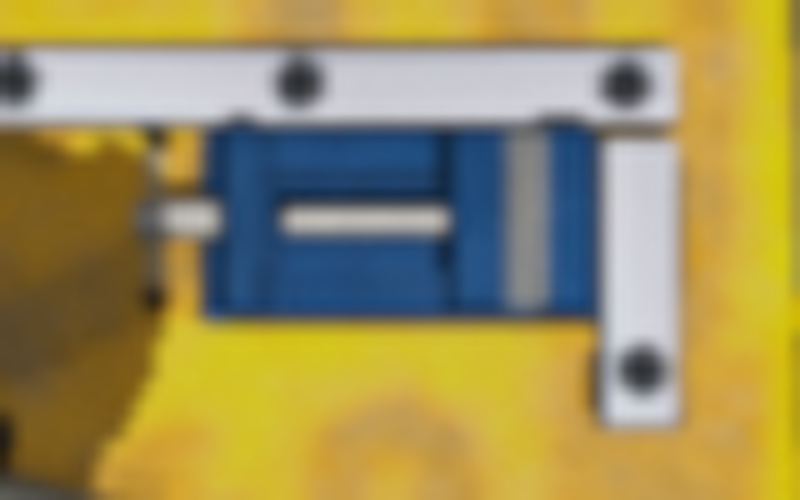

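View pics/s13z.png

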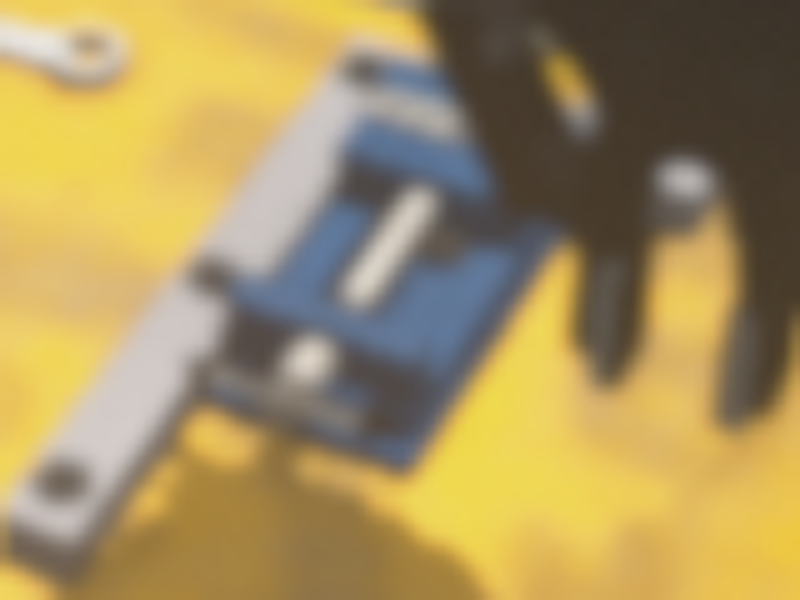

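View pics/top13.png

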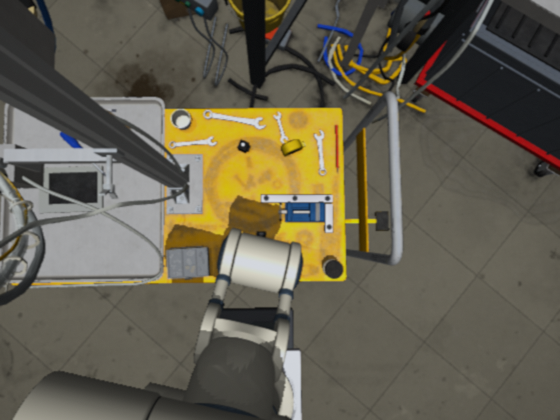

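The vice sits in the corner and nothing else has moved. One last number: the near long edge and its angle.

```bash
python3 - <<'E'
from h import *
o=np.array([607.6,-243.6]); ux=np.array([1,-.0164]); uy=np.array([.0164,1])
p=cv2.imread("pics/top13.png"); g=p.astype(float)
def edge(sig,lo,hi,lvl):  # first crossing
    for i in range(lo,hi):
        if (sig[i]-lvl)*(sig[i+1]-lvl)<=0: return i+(lvl-sig[i])/(sig[i+1]-sig[i])
near=[];leg=[]
for u in range(290,318):
    r=p[:,u,2].astype(float)           # red: blue paint low, yellow high
    near.append((u,edge(r,216,226,(r[216]+r[226])/2)))
for u in list(range(264,277))+list(range(290,316)):
    r=p[:,u,0].astype(float); leg.append((u,edge(r,190,199,(r[188]+r[198])/2))) # outer (far) edge
def rep(pts,z):
    P=ray_plane("top",np.array(pts),z)[:,:2]*1000; s=np.c_[(P-o)@ux,(P-o)@uy]; k=np.polyfit(s[:,1],s[:,0],1); print("slope",k[0].round(4),"x mid",s[:,0].mean().round(2),"res",np.std(s[:,0]-np.polyval(k,s[:,1])).round(2))
rep(near,.008); rep(near,.02); rep(leg,.02)
E
```

```text
slope 0.0081 x mid -62.5 res 0.52
slope 0.0081 x mid -62.97 res 0.52
slope 0.0084 x mid 23.04 res 2.53
```

```bash
python3 - <<'E'
from h import *
print(arm.hand_in()); print(read_state()["wrist_force"].round(1))
E
```

```text
the job is handed in; nothing more can be done
None
the job is handed in; nothing more can be done
```

The vice sits home in the angle stop, handle pointing away from the short leg, and the job is handed in at about 21 s of the 70 s.

**What I did:** With the open fingers on its long side, I pushed the vice square and toward the long leg. Then I pushed it along y on the handle crossbar until it was solid on the short leg. I seated it once more against each leg and backed clear. Nothing was gripped or lifted, and the robot was touching nothing at hand-in.

**Last checks:**
- **Long leg:** The near long edge is 85.5 mm from the leg's outer face (86 mm expected). Its measured angle matches the leg's (0.008 rad for both). The leg's edge fit was noisy at 2.5 mm, so the firm contact when pressing is the better evidence here.
- **Short leg:** Both y pushes went solid at the same place, TCP y = -0.090 m, at 22–23 N. The spindle end and base end were within about 0.3 px of their home positions (2.3 mm per pixel). I measured that before the final y push; afterwards I only looked, and they appeared unchanged.
- **Bystanders:** The jar, tape measure and coil look unmoved in the final top view; I did not measure them.

**Disagreements:** An automatic outline fit first put the vice about 4 mm off along y, because it took the base end for the body end. The last press toward the long leg reached 41 N in x on the wrist with 15 N sideways. That is well under the 120 N limit and was through the fingers; the sideways part is why I seated it along y again.

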